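# Point out the loose dowel, its empty hole and the hammer

## Task

Show the apprentice the next step of building the peg rack: with the fingertips, point from above first at the middle of the small loose dowel pin lying on the bench in front of the rail, then at the one empty hole in the rail where it belongs, then at the head of the near hammer, on the left beside the green case, that will drive it in. Each time stop with the fingertips about two centimetres above the place and stay there two seconds; finish still pointing at the hammer head. Touch, move or lift nothing, and do not bring the fingertips down close over a filled hole, the wooden ball or the little wheel.

Things in the scene. Friction and masses are not known exactly. Their poses are not given: they have to be found in the camera images.
- loose_dowel_center (a point): centre (half-way up, 8 mm above the bench) of the loose dowel: a pale round wooden pin, 16 mm in diameter and 70 mm long, lying on the bench nearer to the robot than the rail; x runs along the pin, z up
- loose_dowel: the same loose dowel, origin on the bench under its middle
- empty_hole (a point): centre of the mouth of the one empty hole in the rail, at the rail's top face, 40 mm above the bench; the hole is 17 mm wide and 30 mm deep. It can be any of the four holes
- rail: drilled wooden rail, fixed to the bench, 60 x 290 x 40 mm (x, y, z), origin at the centre of its underside; four holes in a row along its y axis, 70 mm apart (at y = -105, -35, 35, 105 mm), three of them filled with dowels. Between two standing dowels there is room for shut fingers, not always for opened ones
- set_dowel_a_top (a point): centre of the top of a dowel glued upright into one of the other holes (filled hole): 16 mm in diameter, standing 20 mm above the rail, its top 60 mm above the bench
- set_dowel_b_top (a point): centre of the top of a dowel glued upright into one of the other holes (filled hole): 16 mm in diameter, standing 20 mm above the rail, its top 60 mm above the bench
- set_dowel_c_top (a point): centre of the top of a dowel glued upright into one of the other holes (filled hole): 16 mm in diameter, standing 20 mm above the rail, its top 60 mm above the bench
- hammer_head (a point): centre of the hammer's steel head, 12.5 mm above the bench; the head is a steel bar 98 mm long (x), 26 mm wide (y) and 25 mm high
- peen_hammer: cross-peen hammer lying flat at the left of the bench near the green case (another hammer lies far back among the tools and has no part in this), 99 x 270 x 25 mm, wooden handle with a black grip along its -y, head at its +y end; origin on the bench under its middle
- ball: bystander: faceted rough wooden ball, 55 x 52 x 48 mm, loose, origin at its underside on the bench
- wheel: bystander: small flat wooden wheel with a bore, 42 mm in diameter and 9 mm thick, loose, lying on the bench, origin at its underside
Things that resemble listed ones, but are neither listed nor needed, are in the scene too. Leave any black or blue look-alike of the loose_dowel alone.

How it is judged:
By the outcome, as a careful person would: the job done as asked, in the order asked, and still so for the second after the job is handed in, with the robot touching nothing.
It also fails if it takes over 58 s, if anything falls off the work surface, if the arm or the gripper's body presses on something with over 40 N, if the wrist force passes 120 N, or if a joint passes its speed limit or range.

## Robot

A 6-joint arm with a two-finger parallel gripper is mounted at the origin on a cart in front of the work surface, level with it; the furniture and walls round the work are solid. World frame = base frame: x ahead of the robot, y to its left, z up, the work surface at z = 0. Lengths are in m, angles in degrees, forces in N, time in s.
With the tool pointing down it reaches from about 0.325 to 0.775 m from the base axis. Payload 9.3 kg.
Tool frame: the origin (TCP) lies midway between the tips of the shut fingers; the grasp point (between the pads) lies 19 mm behind it; z points along the fingers, y is the direction in which the jaws open and shut (so a half turn about z gives the same grasp; the last joint's range is limited). The gripper opens to 85 mm and grips with 20 to 120 N. Pads are 22 mm wide; open, the fingers measure 114 mm over their backs; the gripper's body (76 mm by 85 mm) begins 54 mm behind the grasp point. The pads swing forward as they close: fully open they stand 13 mm farther back than shut.
Start: joints at [56.574, 14.817, 1.232, 76.415, 0, 81.257], TCP at [0.23, 0.5, 0.231] pointing down, gripper open.
Joint ranges: [-174.27, 174.27], [-52.1, 104.24], [-59.71, 78.15], [-110.17, 111.67], [-87.03, 83.33], [-180, 180]. Speed limits (degrees/s): [127.2, 127.2, 159.86, 180, 180, 180].

## Interface

Orientations are given as a 3x3 rotation matrix whose columns are the frame's x, y, z axes.
In Python, from plant import * gives the robot as it stands.
- The arm moves only by the shell command python3 -m creep 'ROWS' [OPENING] [FORCE]. ROWS is JSON, a list of rows, each an object of numbers: "x", "y", "z": the shift along the tool's x, y, z in m; "wx", "wy", "wz": the turn, a rotation vector about the tool's x, y, z in rad. In form: [{"x": .., "y": .., "z": .., "wx": .., "wy": .., "wz": ..}, ...]. A call has 1 to 10 rows; each row shifts and turns the commanded pose from where the row before left it, along the tool's axes as they then stand; what a row does not reach is not made up. A row lasts 1/10 s, in which the tool goes at most 50 mm and 8.59 degrees, less where a joint would pass 70% of its speed; a pose out of reach is approached as far as the arm can. A call is refused whole if a number of a shift passes 0.05 or a number of a turn 0.15, either way. A call with a gripper value outside its range is refused whole. OPENING is the finger opening in m, from 0 to 0.0854, set as the call begins (- or left out, the last holds). The fingers move at their own pace and stop on an object; FORCE is the grip in N (left out, the last holds). Time passes only in rows, so rows that do not move let the fingers close. It gives the time, the measured TCP pose, the force and the opening at its end, in the units of the state.
- get_obs(): the state, without advancing time (a new reading comes with each control period).
- camera(name): name is "scene" or "top" or "wrist"; returns a dict with "frame" (400x640x3 uint8, blue, green, red), "depth" (400x640 float32, m along the optical axis (not along the pixel's ray), 0 where there is no reading), "intrinsics" (3x3 intrinsics, pixels), "k1" (the pictures are not rectified: a ray, as slopes to the right and down, at radius r is drawn at 1 + k1 r^2 times it, then the intrinsics apply), "xyz" and "rotation" of the camera in the world. Camera axes: x right, y down, z forward; pixel columns grow to the right and rows downward; lengths in m; the calibration is good to about 2 mm. A picture is of the moment at which its call begins.
- hand_in(): hands the job in, once; it reports no verdict.
Trained networks look in a picture, given as the dict that the camera call returned (one of the last four; its "shot" number tells which), for a name from the list of things; names that differ only in an ending like _2 or _b are one class to them, and where a whole thing is asked for, a point or a joint stands for the part that bears it (a point fixed in the world has none). Each returns a list of dicts, best first, with "conf" (0 to 1); they miss things now and then, are a little off and sometimes report something else, mostly with a low value. They report only what shows in the picture. A call takes as long as a camera call. They do not tell look-alikes from the thing itself.
- boxes_of(picture, name): "box" ([left, top, right, bottom] in pixels, round what is visible of it).
- silhouettes(picture, name): "mask" (400x640 bool, what is visible of it) and "box" ([left, top, right, bottom] in pixels, round what is visible of it).
- place_of(picture, name): "centre" ([column, row] in pixels: a listed point, or the origin of a listed thing).
The state is a dict: "clock": time; "joint_positions": joint angles; "joint_velocities": joint speeds; "effort": joint torques, N m; "tool_pos": TCP position; "orientation": TCP orientation; "contact_force": force on the tool from outside, world axes, zero at the start; "torque": the same for the moment, N m; "width": opening from 0.0 (shut) to 1.0 (fully open).
Only numpy, scipy, OpenCV 4.12 (cv2) and the standard library are available. Lean on these libraries where they do the work, as an engineer would, in place of code of your own. Each camera call takes 0.05 s, during which the arm holds its last target.

## Working session

There is one attempt and no reset: what is moved stays moved. The work goes in short steps, Python scripts to look and compute and a shell command to move; the robot and the scene stay as the last step left them, time stands still between calls to the robot, and variables do not carry over. Pictures are saved under pics/ and viewed, and the job is handed in when it is done.

```bash
mkdir -p pics; ls; cat > h.py <<'E'
import numpy as np, cv2
from plant import *
def ray(p,u,v):
    K=np.array(p["intrinsics"]);d=np.array([(u-K[0,2])/K[0,0],(v-K[1,2])/K[1,1]])
    s=d.copy()
    for _ in range(20): s=d/(1+p["k1"]*(s@s))
    return np.array([s[0],s[1],1.])
def at_z(p,u,v,z):
    r=np.array(p["rotation"])@ray(p,u,v);o=np.array(p["xyz"]);return o+r*(z-o[2])/r[2]
def at_depth(p,u,v):
    d=np.median(p["depth"][int(v)-1:int(v)+2,int(u)-1:int(u)+2]);return np.array(p["xyz"])+np.array(p["rotation"])@ray(p,u,v)*d
def proj(p,X):
    c=np.array(p["rotation"]).T@(np.array(X)-np.array(p["xyz"]));s=c[:2]/c[2];s=s*(1+p["k1"]*(s@s));K=np.array(p["intrinsics"])
    return K[0,0]*s[0]+K[0,2],K[1,1]*s[1]+K[1,2]
E
python3 - <<'E'
from h import *
np.set_printoptions(precision=3,suppress=True)
o=get_obs();print(o["clock"],o["tool_pos"],o["orientation"])
for n in ["scene","top","wrist"]:
    p=camera(n);cv2.imwrite(f"pics/{n}0.png",p["frame"]);print(n,p["xyz"])
    for k,z in [("loose_dowel_center",.008),("empty_hole",.04),("set_dowel_a_top",.06),("hammer_head",.0125),("ball",0),("wheel",0)]:
        for r in place_of(p,k)[:5]:
            u,v=r["centre"];print(k,round(r["conf"],2),np.round([u,v]),at_z(p,u,v,z),at_depth(p,u,v))
print(get_obs()["clock"])
E
```

```text
pics
0.0 [0.229 0.5   0.231] [[-0.909  0.418 -0.001]
 [ 0.418  0.909 -0.001]
 [ 0.    -0.001 -1.   ]]
scene [-0.136  0.936  0.555]
loose_dowel_center 0.64 [410. 192.] [ 0.403 -0.278  0.008] [ 0.4   -0.271  0.012]
loose_dowel_center 0.57 [357. 180.] [ 0.61  -0.266  0.008] [ 0.601 -0.253  0.014]
loose_dowel_center 0.41 [397. 210.] [ 0.372 -0.124  0.008] [ 0.371 -0.122  0.009]
loose_dowel_center 0.39 [386. 185.] [ 0.501 -0.292  0.008] [ 0.495 -0.28   0.014]
hammer_head 0.87 [295. 249.] [0.468 0.254 0.012] [0.456 0.268 0.023]
ball 0.55 [366. 202.] [ 0.49  -0.131  0.   ] [ 0.486 -0.125  0.003]
wheel 0.48 [341. 213.] [ 0.508 -0.013  0.   ] [0.497 0.003 0.009]
top [0.312 0.057 1.231]
loose_dowel_center 0.47 [443. 265.] [ 0.396 -0.278  0.008] [ 0.396 -0.276  0.013]
loose_dowel_center 0.46 [433. 188.] [ 0.613 -0.256  0.008] [ 0.614 -0.258  0.   ]
loose_dowel_center 0.43 [445. 226.] [ 0.506 -0.286  0.008] [ 0.505 -0.285  0.013]
set_dowel_a_top 0.57 [314. 179.] [0.615 0.082 0.06 ] [0.621 0.082 0.04 ]
hammer_head 0.95 [245. 231.] [0.474 0.267 0.012] [0.472 0.265 0.026]
ball 0.66 [394. 230.] [ 0.49  -0.146  0.   ] [ 0.484 -0.138  0.045]
ball 0.19 [316. 179.] [0.631 0.078 0.   ] [0.621 0.077 0.04 ]
wheel 0.72 [342. 222.] [ 0.508 -0.001  0.   ] [ 0.507 -0.     0.007]
wrist [0.162 0.531 0.373]
loose_dowel_center 0.58 [ 24. 396.] [ 0.377 -0.139  0.008] [0.19  0.442 0.325]
set_dowel_a_top 0.35 [236. 366.] [0.417 0.298 0.06 ] [0.206 0.49  0.318]
hammer_head 0.6 [240. 368.] [0.462 0.267 0.013] [0.207 0.491 0.319]
1.05
```

View pics/scene0.png

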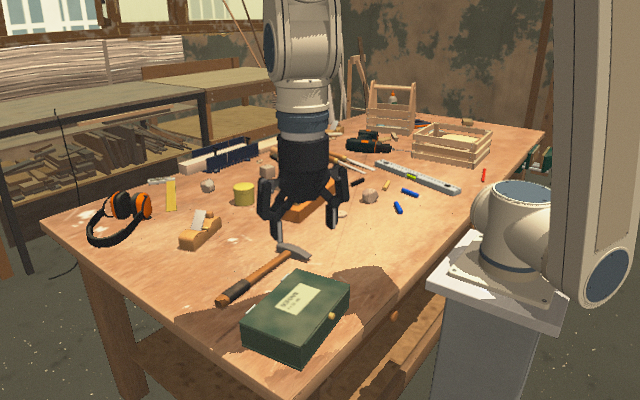

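View pics/top0.png

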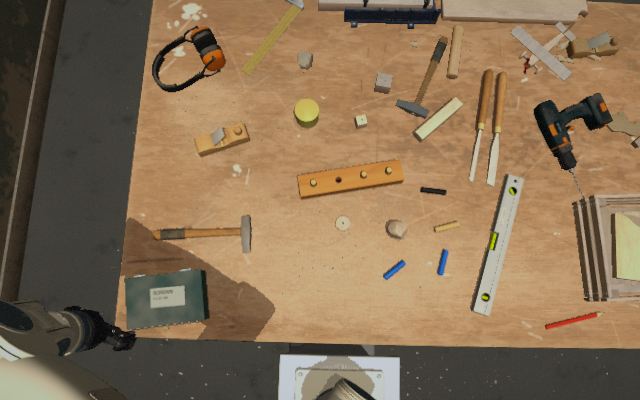

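View pics/wrist0.png

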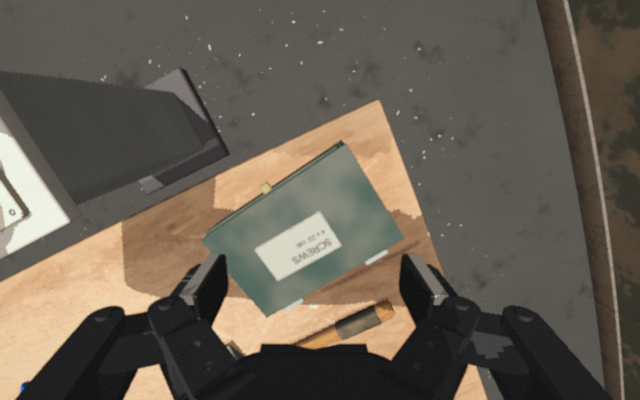

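```bash
python3 - <<'E'
import cv2
a=cv2.imread("pics/top0.png")[150:300,230:480];cv2.imwrite("pics/top0c.png",cv2.resize(a,None,fx=3.2,fy=3.2,interpolation=cv2.INTER_CUBIC))
E
```

```text
(no output)
```

View pics/top0c.png

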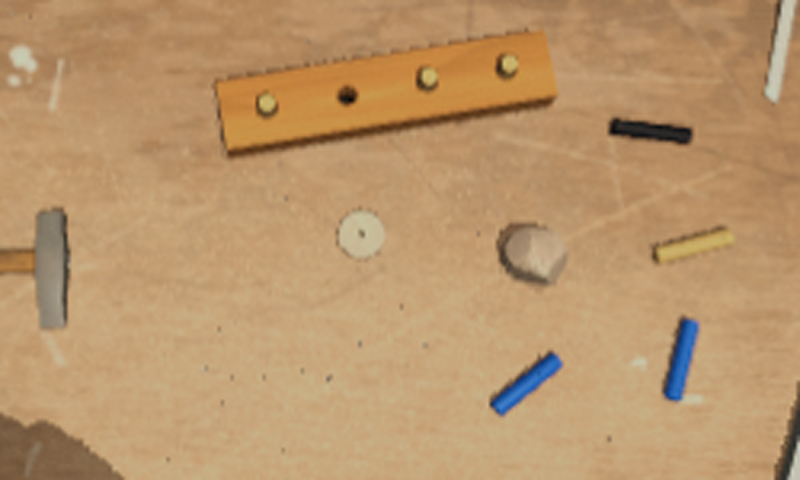

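The four pin candidates in the top view are pale (446,226), blue (443,263), blue (394,270) and black (433,190). I choose the pale one. The empty hole is the second from the left, at (338,180). The near hammer's head is at (246,233); the other hammer, at (410,107), is far back. Next I refine the positions from both cameras.

```bash
cat >m.py <<'E'
from h import *
np.set_printoptions(precision=4,suppress=True)
E
python3 - <<'E'
from m import *
import scipy.ndimage as nd
p=camera("top");f=p["frame"]
def mask_near(f,c,names,p):
    pass
R={}
for k in ["loose_dowel","peen_hammer","rail"]:
    for r in silhouettes(p,k)[:5]:
        m=r["mask"];ys,xs=np.nonzero(m);rc=cv2.minAreaRect(np.c_[xs,ys].astype(np.float32))
        print(k,round(r["conf"],2),r["box"],rc)
c=p
print("crop est dowel",at_z(p,446.6,226.6,.012),"hole",at_z(p,338.4,180,.04),"ham",at_z(p,246.2,233.8,.025))
for u,v in [(313.5,182),(364,174),(388.5,170)]: print("set",at_z(p,u,v,.06))
s=camera("scene")
for r in silhouettes(s,"loose_dowel")[:5]:
    ys,xs=np.nonzero(r["mask"]);col=s["frame"][ys,xs].mean(0);print("scene",round(r["conf"],2),r["box"],col,at_z(s,xs.mean(),ys.mean(),.008))
a=f[200:255,400:480];cv2.imwrite("pics/c1.png",cv2.resize(a,None,fx=8,fy=8,interpolation=cv2.INTER_CUBIC))
a=f[205:260,205:285];cv2.imwrite("pics/c2.png",cv2.resize(a,None,fx=8,fy=8,interpolation=cv2.INTER_CUBIC))
for y,x in [(300,165),(230,247),(180,325)]: print("h",at_depth(p,x,y))
E
```

```text
loose_dowel 0.58 [432.9, 221.5, 456.4, 230.1] ((446.43365478515625, 226.25108337402344), (4.831174850463867, 24.027042388916016), 75.0685806274414)
loose_dowel 0.49 [438.2, 249.3, 450.9, 278.2] ((442.9706115722656, 261.6176452636719), (6.063390731811523, 25.46624183654785), 14.03624439239502)
loose_dowel 0.48 [387.4, 259.2, 408.5, 280.9] ((395.03961181640625, 269.5887145996094), (7.187252998352051, 24.94038200378418), 47.48955535888672)
peen_hammer 0.67 [153.0, 215.8, 256.0, 252.7] ((201.86415100097656, 236.37547302246094), (35.14071273803711, 97.60343933105469), 87.51044464111328)
rail 0.62 [297.9, 161.4, 404.3, 197.3] ((351.1908264160156, 179.130126953125), (24.856033325195312, 104.85379028320312), 80.41705322265625)
crop est dowel [ 0.5021 -0.29    0.012 ] hole [0.6194 0.0143 0.04  ] ham [0.4652 0.2616 0.025 ]
set [0.6068 0.0823 0.06  ]
set [ 0.6331 -0.0543  0.06  ]
set [ 0.6464 -0.1211  0.06  ]
scene 0.62 [351.1, 179.4, 362.4, 186.9] [39.4474 43.3684 50.0789] [ 0.6067 -0.2536  0.008 ]
scene 0.44 [382.0, 182.2, 391.2, 190.5] [ 93.0408 165.6939 211.6327] [ 0.5031 -0.2873  0.008 ]
scene 0.38 [398.4, 187.1, 417.8, 195.8] [153.2927  93.5976  64.9146] [ 0.4076 -0.2814  0.008 ]
h [0.283  0.4553 0.0604]
h [0.4758 0.2601 0.0246]
h [0.6186 0.0512 0.039 ]
```

View pics/c1.png

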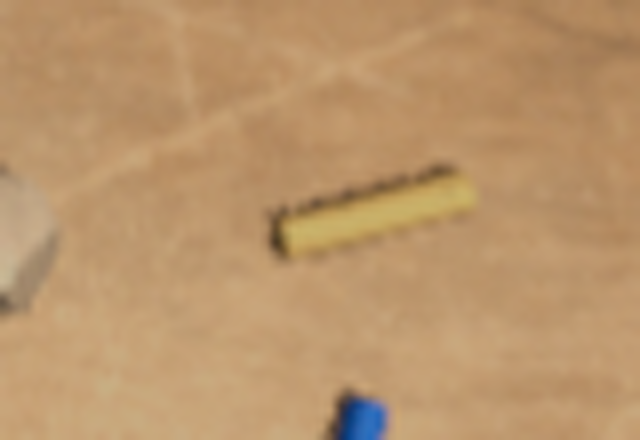

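View pics/c2.png

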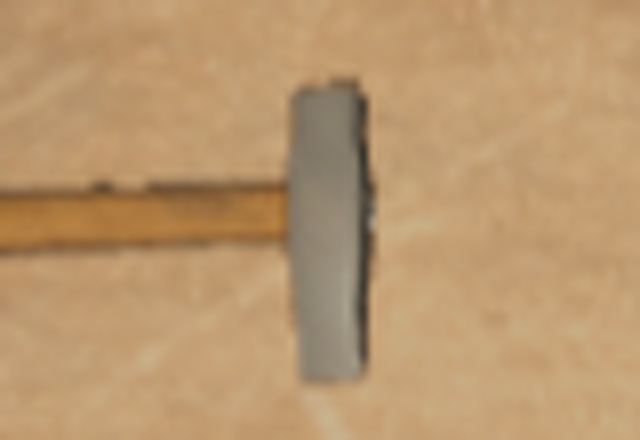

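```bash
python3 -m creep '[{"x":-0.015,"y":-0.015},{"x":-0.03,"y":-0.031},{"x":-0.034,"y":-0.035},{"x":-0.034,"y":-0.035},{"x":-0.034,"y":-0.035},{"x":-0.034,"y":-0.035},{"x":-0.034,"y":-0.035},{"x":-0.034,"y":-0.035},{"x":-0.034,"y":-0.035},{"x":-0.034,"y":-0.035}]' 0 30
```

```text
validation failed for argument at $[0]...
```

```bash
python3 -m creep '[{"x":-0.015,"y":-0.015,"z":0,"wx":0,"wy":0,"wz":0},{"x":-0.03,"y":-0.031,"z":0,"wx":0,"wy":0,"wz":0},{"x":-0.034,"y":-0.035,"z":0,"wx":0,"wy":0,"wz":0},{"x":-0.034,"y":-0.035,"z":0,"wx":0,"wy":0,"wz":0},{"x":-0.034,"y":-0.035,"z":0,"wx":0,"wy":0,"wz":0},{"x":-0.034,"y":-0.035,"z":0,"wx":0,"wy":0,"wz":0},{"x":-0.034,"y":-0.035,"z":0,"wx":0,"wy":0,"wz":0},{"x":-0.034,"y":-0.035,"z":0,"wx":0,"wy":0,"wz":0},{"x":-0.034,"y":-0.035,"z":0,"wx":0,"wy":0,"wz":0},{"x":-0.034,"y":-0.035,"z":0,"wx":0,"wy":0,"wz":0}]' 0 30
```

```text
clock: 2.35
tool_pos: [0.3818, 0.0692, 0.2316]
orientation: [[-0.909, 0.418, 0.001], [0.418, 0.909, 0.0], [-0.001, 0.0, -1.0]]
contact_force: [1.1, 0.2, -0.3]
width: 0.0
```

```bash
python3 -m creep '[{"x":-0.034,"y":-0.035,"z":0,"wx":0,"wy":0,"wz":0},{"x":-0.034,"y":-0.035,"z":0,"wx":0,"wy":0,"wz":0},{"x":-0.034,"y":-0.035,"z":0,"wx":0,"wy":0,"wz":0},{"x":-0.034,"y":-0.035,"z":0,"wx":0,"wy":0,"wz":0},{"x":-0.034,"y":-0.035,"z":0,"wx":0,"wy":0,"wz":0},{"x":-0.034,"y":-0.035,"z":0,"wx":0,"wy":0,"wz":0},{"x":-0.03,"y":-0.034,"z":0,"wx":0,"wy":0,"wz":0},{"x":-0.018,"y":-0.02,"z":0,"wx":0,"wy":0,"wz":0},{"x":-0.008,"y":-0.01,"z":0,"wx":0,"wy":0,"wz":0},{"x":0,"y":0,"z":0,"wx":0,"wy":0,"wz":0}]'
python3 - <<'E'
from m import *
o=get_obs();print(o["tool_pos"],o["clock"])
p=camera("wrist");cv2.imwrite("pics/w1.png",p["frame"]);print(p["xyz"],proj(p,[.503,-.288,.008]))
for r in silhouettes(p,"loose_dowel")[:5]:
    ys,xs=np.nonzero(r["mask"]);print(round(r["conf"],2),r["box"],at_z(p,xs.mean(),ys.mean(),.012),p["frame"][ys,xs].mean(0))
E
```

```text
clock: 3.35
tool_pos: [0.5034, -0.2874, 0.2306]
orientation: [[-0.908, 0.419, -0.001], [0.419, 0.908, 0.001], [0.001, 0.0, -1.0]]
contact_force: [-0.8, 0.5, -0.4]
width: 0.0
[ 0.5034 -0.2874  0.2306] 3.35
[ 0.4354 -0.2565  0.3725] (np.float64(312.5660827848972), np.float64(173.96860612397455))
0.95 [271.5, 61.3, 294.1, 128.1] [ 0.4022 -0.2766  0.012 ] [143.9049  82.559   45.5063]
0.8 [292.4, 153.5, 336.1, 195.4] [ 0.5011 -0.2879  0.012 ] [ 84.2607 137.752  169.5262]
0.65 [365.5, 0.8, 403.2, 56.2] [ 0.3838 -0.1491  0.012 ] [122.0363  66.8255  34.6265]
0.57 [336.6, 219.1, 391.0, 244.2] [ 0.601  -0.2558  0.012 ] [18.3766 21.4646 26.8297]
```

View pics/w1.png

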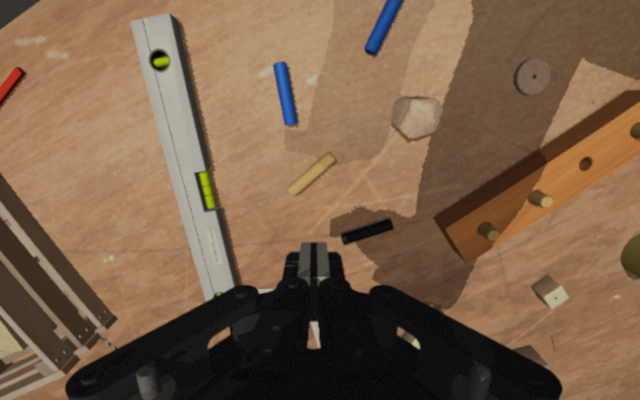

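The pale pin shows at (312,174) in the wrist view, where I predicted it. The fingers are shut at the bottom centre. Both views agree to 2 mm, so I descend.

```bash
python3 -m creep '[{"x":0,"y":0,"z":0.015,"wx":0,"wy":0,"wz":0},{"x":0,"y":0,"z":0.03,"wx":0,"wy":0,"wz":0},{"x":0,"y":0,"z":0.035,"wx":0,"wy":0,"wz":0},{"x":0,"y":0,"z":0.035,"wx":0,"wy":0,"wz":0},{"x":0,"y":0,"z":0.03,"wx":0,"wy":0,"wz":0},{"x":0,"y":0,"z":0.025,"wx":0,"wy":0,"wz":0},{"x":0,"y":0,"z":0.015,"wx":0,"wy":0,"wz":0},{"x":0,"y":0,"z":0.01,"wx":0,"wy":0,"wz":0},{"x":0,"y":0,"z":0.004,"wx":0,"wy":0,"wz":0},{"x":0,"y":0,"z":0,"wx":0,"wy":0,"wz":0}]'
python3 - <<'E'
from m import *
for n in ["scene","wrist","top"]:
    p=camera(n);cv2.imwrite(f"pics/{n}2.png",p["frame"])
s=cv2.imread("pics/scene2.png")[130:230,310:470];t=cv2.imread("pics/top2.png")[180:280,380:540];w=cv2.imread("pics/wrist2.png")[100:300,220:420]
cv2.imwrite("pics/m2.png",np.hstack([cv2.resize(s,(400,250)),cv2.resize(w,(250,250))]))
cv2.imwrite("pics/m2.png",np.hstack([cv2.resize(s,(480,300)),cv2.resize(w,(300,300))]))
E
```

```text
clock: 4.45
tool_pos: [0.5035, -0.2858, 0.0327]
orientation: [[-0.909, 0.417, 0.0], [0.417, 0.909, -0.0], [-0.0, -0.0, -1.0]]
contact_force: [0.7, -0.2, 1.0]
width: 0.0
```

View pics/m2.png

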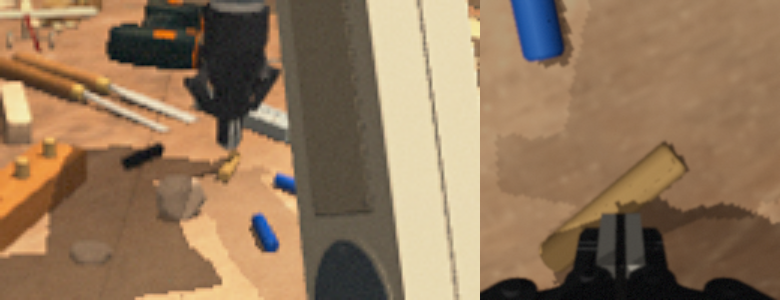

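The tips stand over the middle of the pale pin in both views. I make a 2 mm trim, then hold.

```bash
python3 -m creep '[{"x":0,"y":-0.002,"z":0.001,"wx":0,"wy":0,"wz":0},{"x":0,"y":0,"z":0,"wx":0,"wy":0,"wz":0},{"x":0,"y":0,"z":0,"wx":0,"wy":0,"wz":0},{"x":0,"y":0,"z":0,"wx":0,"wy":0,"wz":0},{"x":0,"y":0,"z":0,"wx":0,"wy":0,"wz":0},{"x":0,"y":0,"z":0,"wx":0,"wy":0,"wz":0},{"x":0,"y":0,"z":0,"wx":0,"wy":0,"wz":0},{"x":0,"y":0,"z":0,"wx":0,"wy":0,"wz":0},{"x":0,"y":0,"z":0,"wx":0,"wy":0,"wz":0},{"x":0,"y":0,"z":0,"wx":0,"wy":0,"wz":0}]'
python3 -m creep '[{"x":0,"y":0,"z":0,"wx":0,"wy":0,"wz":0},{"x":0,"y":0,"z":0,"wx":0,"wy":0,"wz":0},{"x":0,"y":0,"z":0,"wx":0,"wy":0,"wz":0},{"x":0,"y":0,"z":0,"wx":0,"wy":0,"wz":0},{"x":0,"y":0,"z":0,"wx":0,"wy":0,"wz":0},{"x":0,"y":0,"z":0,"wx":0,"wy":0,"wz":0},{"x":0,"y":0,"z":0,"wx":0,"wy":0,"wz":0},{"x":0,"y":0,"z":0,"wx":0,"wy":0,"wz":0},{"x":0,"y":0,"z":0,"wx":0,"wy":0,"wz":0},{"x":0,"y":0,"z":0,"wx":0,"wy":0,"wz":0}]'
python3 -m creep '[{"x":0,"y":0,"z":0,"wx":0,"wy":0,"wz":0},{"x":0,"y":0,"z":0,"wx":0,"wy":0,"wz":0},{"x":0,"y":0,"z":0,"wx":0,"wy":0,"wz":0},{"x":0,"y":0,"z":0,"wx":0,"wy":0,"wz":0},{"x":0,"y":0,"z":0,"wx":0,"wy":0,"wz":0},{"x":0,"y":0,"z":0,"wx":0,"wy":0,"wz":0},{"x":0,"y":0,"z":0,"wx":0,"wy":0,"wz":0},{"x":0,"y":0,"z":0,"wx":0,"wy":0,"wz":0},{"x":0,"y":0,"z":0,"wx":0,"wy":0,"wz":0},{"x":0,"y":0,"z":0,"wx":0,"wy":0,"wz":0}]'
python3 -m creep '[{"x":0,"y":0,"z":-0.015,"wx":0,"wy":0,"wz":0},{"x":0,"y":0,"z":-0.03,"wx":0,"wy":0,"wz":0},{"x":0,"y":0,"z":-0.035,"wx":0,"wy":0,"wz":0},{"x":0,"y":0,"z":-0.035,"wx":0,"wy":0,"wz":0},{"x":0,"y":0,"z":-0.03,"wx":0,"wy":0,"wz":0},{"x":0,"y":0,"z":-0.025,"wx":0,"wy":0,"wz":0},{"x":0,"y":0,"z":-0.015,"wx":0,"wy":0,"wz":0},{"x":0,"y":0,"z":-0.01,"wx":0,"wy":0,"wz":0},{"x":0,"y":0,"z":-0.005,"wx":0,"wy":0,"wz":0},{"x":0,"y":0,"z":0,"wx":0,"wy":0,"wz":0}]'
```

```text
clock: 5.6
tool_pos: [0.5026, -0.2882, 0.0313]
orientation: [[-0.909, 0.418, 0.0], [0.418, 0.909, -0.0], [-0.0, -0.0, -1.0]]
contact_force: [0.4, 0.8, 1.4]
width: 0.003
clock: 6.6
tool_pos: [0.5026, -0.2882, 0.0313]
orientation: [[-0.909, 0.418, 0.0], [0.418, 0.909, -0.0], [-0.0, -0.0, -1.0]]
contact_force: [0.4, -0.6, 1.3]
width: 0.001
clock: 7.6
tool_pos: [0.5026, -0.2882, 0.0313]
orientation: [[-0.909, 0.418, 0.0], [0.418, 0.909, 0.0], [0.0, 0.0, -1.0]]
contact_force: [-0.6, -0.1, 0.6]
width: 0.001
clock: 8.6
tool_pos: [0.5026, -0.2882, 0.2313]
orientation: [[-0.909, 0.418, 0.0], [0.418, 0.909, -0.0], [-0.0, -0.0, -1.0]]
contact_force: [0.3, -0.1, -0.3]
width: -0.003
```

```bash
python3 -m creep '[{"x":0.001,"y":0.015,"z":0,"wx":0,"wy":0,"wz":0},{"x":0.002,"y":0.035,"z":0,"wx":0,"wy":0,"wz":0},{"x":0.003,"y":0.047,"z":0,"wx":0,"wy":0,"wz":0},{"x":0.003,"y":0.047,"z":0,"wx":0,"wy":0,"wz":0},{"x":0.003,"y":0.047,"z":0,"wx":0,"wy":0,"wz":0},{"x":0.003,"y":0.047,"z":0,"wx":0,"wy":0,"wz":0},{"x":0.003,"y":0.043,"z":0,"wx":0,"wy":0,"wz":0},{"x":0.002,"y":0.027,"z":0,"wx":0,"wy":0,"wz":0},{"x":0.001,"y":0.016,"z":0,"wx":0,"wy":0,"wz":0},{"x":0,"y":0,"z":0,"wx":0,"wy":0,"wz":0}]'
python3 - <<'E'
from m import *
o=get_obs();print(o["tool_pos"],o["clock"])
p=camera("wrist");cv2.imwrite("pics/w3.png",p["frame"]);print(p["xyz"],proj(p,[.619,.0143,.04]))
for k,z in [("empty_hole",.04),("set_dowel_a_top",.06)]:
  for r in place_of(p,k)[:5]:
    print(k,round(r["conf"],2),r["centre"],at_z(p,*r["centre"],z))
a=p["frame"]
for X in ([.619,.0143,.04],[.6068,.0823,.06],[.6331,-.0543,.06]):
    cv2.circle(a,tuple(int(round(q)) for q in proj(p,X)),2,(0,0,255),-1)
u,v=map(int,proj(p,[.619,.0143,.04]));v0,u0=max(v-70,0),max(u-100,0)
print(u0,v0);cv2.imwrite("pics/w3c.png",cv2.resize(a[v0:v0+140,u0:u0+200],None,fx=4,fy=4))
E
```

```text
clock: 9.6
tool_pos: [0.6189, 0.0171, 0.2303]
orientation: [[-0.91, 0.415, -0.001], [0.415, 0.91, 0.0], [0.001, -0.0, -1.0]]
contact_force: [-0.5, -0.9, -0.4]
width: -0.001
[0.6189 0.0171 0.2303] 9.6
[0.5509 0.0478 0.3722] (np.float64(311.08635116546867), np.float64(180.8736857373446))
empty_hole 0.45 [312.2, 182.9] [0.6217 0.0145 0.04  ]
set_dowel_a_top 0.77 [364.6, 147.1] [0.6053 0.0824 0.06  ]
set_dowel_a_top 0.51 [214.4, 254.3] [ 0.6477 -0.1237  0.06  ]
211 110
```

View pics/w3c.png

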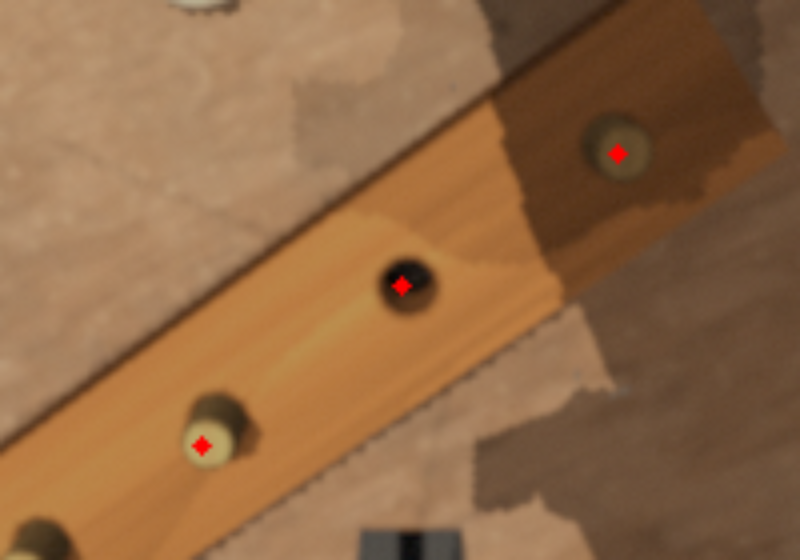

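The marks sit on the real features, and the empty hole is at wrist (313,181). I descend over it and stop 20 mm above the mouth.

```bash
python3 -m creep '[{"x":0,"y":0,"z":0.015,"wx":0,"wy":0,"wz":0},{"x":0,"y":0,"z":0.03,"wx":0,"wy":0,"wz":0},{"x":0,"y":0,"z":0.035,"wx":0,"wy":0,"wz":0},{"x":0,"y":0,"z":0.03,"wx":0,"wy":0,"wz":0},{"x":0,"y":0,"z":0.025,"wx":0,"wy":0,"wz":0},{"x":0,"y":0,"z":0.018,"wx":0,"wy":0,"wz":0},{"x":0,"y":0,"z":0.011,"wx":0,"wy":0,"wz":0},{"x":0,"y":0,"z":0.006,"wx":0,"wy":0,"wz":0},{"x":0,"y":0,"z":0,"wx":0,"wy":0,"wz":0},{"x":0,"y":0,"z":0,"wx":0,"wy":0,"wz":0}]'
python3 - <<'E'
from m import *
print(get_obs()["tool_pos"])
p=camera("wrist");a=p["frame"];cv2.imwrite("pics/w4.png",cv2.resize(a[100:320,170:470],None,fx=2.5,fy=2.5));print(proj(p,[.619,.0143,.04]))
E
```

```text
clock: 10.75
tool_pos: [0.6192, 0.0146, 0.0622]
orientation: [[-0.908, 0.418, 0.001], [0.418, 0.908, -0.0], [-0.001, 0.0, -1.0]]
contact_force: [0.3, 0.3, 0.1]
width: 0.003
[0.6192 0.0146 0.0622]
(np.float64(312.88291901602196), np.float64(240.72933664581274))
```

View pics/w4.png

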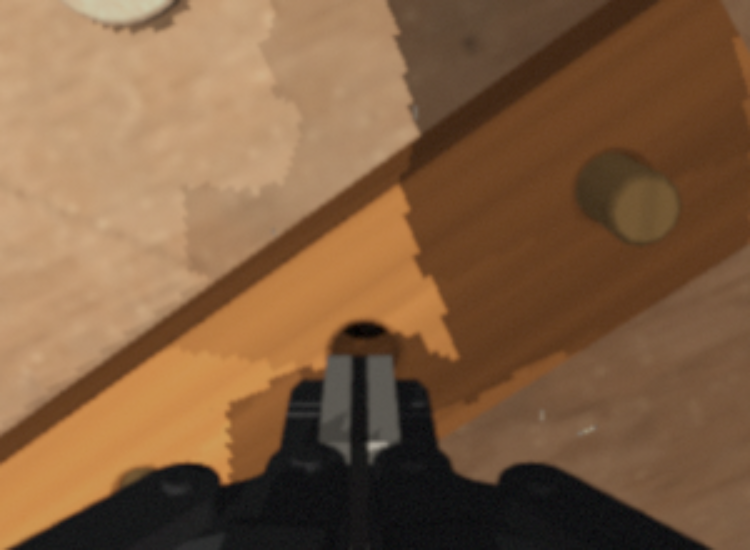

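The tips are centred over the empty hole, its rim showing just ahead of them at crop (363,340). I hold, then lift.

```bash
python3 -m creep '[{"x":0,"y":0,"z":0,"wx":0,"wy":0,"wz":0},{"x":0,"y":0,"z":0,"wx":0,"wy":0,"wz":0},{"x":0,"y":0,"z":0,"wx":0,"wy":0,"wz":0},{"x":0,"y":0,"z":0,"wx":0,"wy":0,"wz":0},{"x":0,"y":0,"z":0,"wx":0,"wy":0,"wz":0},{"x":0,"y":0,"z":0,"wx":0,"wy":0,"wz":0},{"x":0,"y":0,"z":0,"wx":0,"wy":0,"wz":0},{"x":0,"y":0,"z":0,"wx":0,"wy":0,"wz":0},{"x":0,"y":0,"z":0,"wx":0,"wy":0,"wz":0},{"x":0,"y":0,"z":0,"wx":0,"wy":0,"wz":0}]'
python3 -m creep '[{"x":0,"y":0,"z":0,"wx":0,"wy":0,"wz":0},{"x":0,"y":0,"z":0,"wx":0,"wy":0,"wz":0},{"x":0,"y":0,"z":0,"wx":0,"wy":0,"wz":0},{"x":0,"y":0,"z":0,"wx":0,"wy":0,"wz":0},{"x":0,"y":0,"z":0,"wx":0,"wy":0,"wz":0},{"x":0,"y":0,"z":0,"wx":0,"wy":0,"wz":0},{"x":0,"y":0,"z":0,"wx":0,"wy":0,"wz":0},{"x":0,"y":0,"z":0,"wx":0,"wy":0,"wz":0},{"x":0,"y":0,"z":0,"wx":0,"wy":0,"wz":0},{"x":0,"y":0,"z":0,"wx":0,"wy":0,"wz":0}]'
python3 -m creep '[{"x":0,"y":0,"z":0,"wx":0,"wy":0,"wz":0},{"x":0,"y":0,"z":0,"wx":0,"wy":0,"wz":0},{"x":0,"y":0,"z":0,"wx":0,"wy":0,"wz":0},{"x":0,"y":0,"z":0,"wx":0,"wy":0,"wz":0},{"x":0,"y":0,"z":0,"wx":0,"wy":0,"wz":0},{"x":0,"y":0,"z":0,"wx":0,"wy":0,"wz":0},{"x":0,"y":0,"z":0,"wx":0,"wy":0,"wz":0},{"x":0,"y":0,"z":0,"wx":0,"wy":0,"wz":0}]'
python3 -m creep '[{"x":0,"y":0,"z":-0.015,"wx":0,"wy":0,"wz":0},{"x":0,"y":0,"z":-0.03,"wx":0,"wy":0,"wz":0},{"x":0,"y":0,"z":-0.035,"wx":0,"wy":0,"wz":0},{"x":0,"y":0,"z":-0.03,"wx":0,"wy":0,"wz":0},{"x":0,"y":0,"z":-0.025,"wx":0,"wy":0,"wz":0},{"x":0,"y":0,"z":-0.018,"wx":0,"wy":0,"wz":0},{"x":0,"y":0,"z":-0.011,"wx":0,"wy":0,"wz":0},{"x":0,"y":0,"z":-0.006,"wx":0,"wy":0,"wz":0},{"x":0,"y":0,"z":0,"wx":0,"wy":0,"wz":0}]'
```

```text
clock: 11.8
tool_pos: [0.6188, 0.0149, 0.0613]
orientation: [[-0.909, 0.418, 0.0], [0.418, 0.909, 0.0], [-0.0, 0.0, -1.0]]
contact_force: [-0.1, 1.0, 0.5]
width: 0.001
clock: 12.8
tool_pos: [0.6188, 0.015, 0.0613]
orientation: [[-0.909, 0.418, -0.0], [0.418, 0.909, -0.0], [0.0, -0.0, -1.0]]
contact_force: [-0.2, -0.3, -0.7]
width: 0.003
clock: 13.6
tool_pos: [0.6188, 0.015, 0.0613]
orientation: [[-0.909, 0.418, 0.0], [0.418, 0.909, 0.0], [0.0, 0.0, -1.0]]
contact_force: [0.6, -0.0, -0.3]
width: 0.002
clock: 14.5
tool_pos: [0.6189, 0.015, 0.2314]
orientation: [[-0.909, 0.418, 0.0], [0.418, 0.909, -0.0], [-0.0, 0.0, -1.0]]
contact_force: [-0.5, -0.0, 0.1]
width: -0.002
```

```bash
python3 -m creep '[{"x":0.012,"y":0.008,"z":0,"wx":0,"wy":0,"wz":0},{"x":0.028,"y":0.019,"z":0,"wx":0,"wy":0,"wz":0},{"x":0.038,"y":0.025,"z":0,"wx":0,"wy":0,"wz":0},{"x":0.038,"y":0.025,"z":0,"wx":0,"wy":0,"wz":0},{"x":0.038,"y":0.025,"z":0,"wx":0,"wy":0,"wz":0},{"x":0.035,"y":0.023,"z":0,"wx":0,"wy":0,"wz":0},{"x":0.028,"y":0.018,"z":0,"wx":0,"wy":0,"wz":0},{"x":0.018,"y":0.012,"z":0,"wx":0,"wy":0,"wz":0},{"x":0.008,"y":0.005,"z":0,"wx":0,"wy":0,"wz":0},{"x":0,"y":0,"z":0,"wx":0,"wy":0,"wz":0}]'
python3 - <<'E'
from m import *
print(get_obs()["tool_pos"])
p=camera("wrist");print(proj(p,[.465,.2615,.025]))
for r in place_of(p,"hammer_head")[:3]: print(round(r["conf"],2),r["centre"],at_z(p,*r["centre"],.0125))
a=p["frame"];cv2.circle(a,tuple(int(round(q)) for q in proj(p,[.465,.2615,.025])),2,(0,0,255),-1);cv2.imwrite("pics/w5.png",a)
E
```

```text
clock: 15.5
tool_pos: [0.4637, 0.2627, 0.2308]
orientation: [[-0.909, 0.416, -0.001], [0.416, 0.909, -0.0], [0.001, -0.001, -1.0]]
contact_force: [1.1, -0.5, 0.1]
width: -0.001
[0.4637 0.2627 0.2308]
(np.float64(312.87747269859665), np.float64(178.20612721684958))
0.75 [318.0, 174.1] [0.4654 0.2683 0.0125]
```

View pics/w5.png

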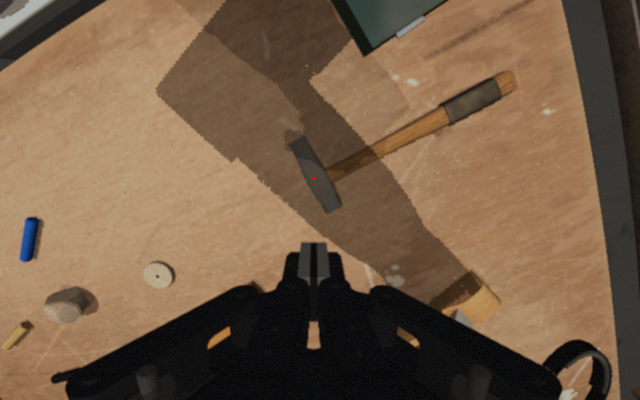

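```bash
python3 - <<'E'
from m import *
p=camera("wrist");print(get_obs()["tool_pos"])
for uv in [(295,138),(334,210),(315.5,174.5),(318,174)]: print(at_z(p,*uv,.02))
d=p["depth"][110:235,265:365]; ok=np.zeros(d.shape,bool)
g=[]
for v in range(110,235):
  for u in range(265,365):
    X=at_depth(p,u,v)
    if .018<X[2]<.032: g.append([u,v,*X])
g=np.array(g,float);print(len(g))
rc=cv2.minAreaRect(g[:,2:4].astype(np.float32));print(rc,np.median(g[:,4]))
cv2.imwrite("pics/w6.png",cv2.resize(p["frame"][120:230,250:390],None,fx=5,fy=5,interpolation=cv2.INTER_CUBIC))
E
```

```text
[0.4652 0.2611 0.231 ]
[0.4148 0.2609 0.02  ]
[0.5155 0.2668 0.02  ]
[0.4645 0.2646 0.02  ]
[0.4652 0.2676 0.02  ]
1710
((0.47687292098999023, 0.27449727058410645), (0.08181551843881607, 0.07756642252206802), 57.168880462646484) 0.022655316063618147
```

View pics/w6.png

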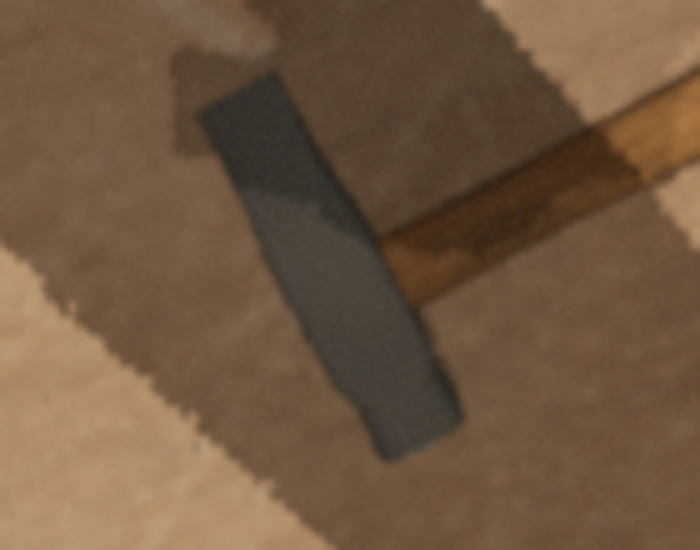

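```bash
python3 -m creep '[{"x":0.001,"y":0.003,"z":0.015,"wx":0,"wy":0,"wz":0},{"x":0,"y":0,"z":0.03,"wx":0,"wy":0,"wz":0},{"x":0,"y":0,"z":0.035,"wx":0,"wy":0,"wz":0},{"x":0,"y":0,"z":0.035,"wx":0,"wy":0,"wz":0},{"x":0,"y":0,"z":0.03,"wx":0,"wy":0,"wz":0},{"x":0,"y":0,"z":0.022,"wx":0,"wy":0,"wz":0},{"x":0,"y":0,"z":0.015,"wx":0,"wy":0,"wz":0},{"x":0,"y":0,"z":0.008,"wx":0,"wy":0,"wz":0},{"x":0,"y":0,"z":0.003,"wx":0,"wy":0,"wz":0},{"x":0,"y":0,"z":0,"wx":0,"wy":0,"wz":0}]'
python3 - <<'E'
from m import *
print(get_obs()["tool_pos"])
p=camera("wrist");cv2.imwrite("pics/w7.png",cv2.resize(p["frame"][100:320,170:470],None,fx=2.5,fy=2.5))
E
```

```text
clock: 16.65
tool_pos: [0.4656, 0.2646, 0.0384]
orientation: [[-0.908, 0.418, 0.0], [0.418, 0.908, -0.0], [-0.0, 0.0, -1.0]]
contact_force: [-0.7, 0.4, 0.8]
width: 0.005
[0.4656 0.2646 0.0384]
```

View pics/w7.png

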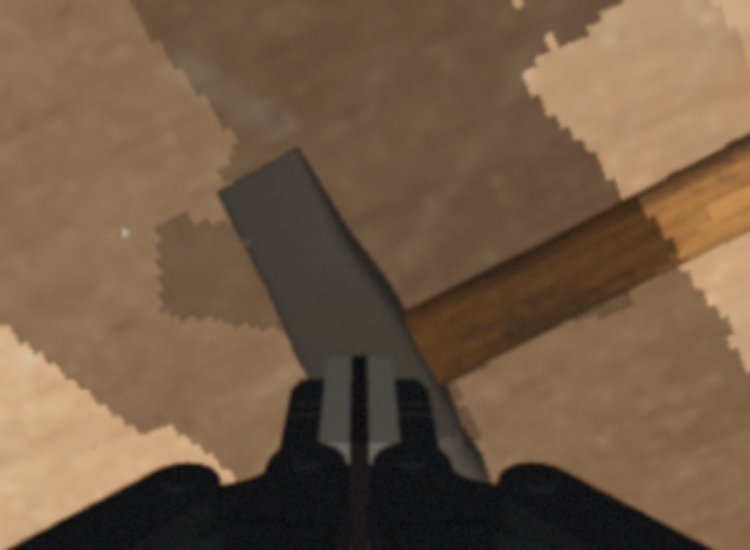

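The tips are over the middle of the head, opposite the handle joint at crop (400,350). I hold over 2 s, check, and hand in.

```bash
python3 -m creep '[{"x":0,"y":0,"z":0,"wx":0,"wy":0,"wz":0},{"x":0,"y":0,"z":0,"wx":0,"wy":0,"wz":0},{"x":0,"y":0,"z":0,"wx":0,"wy":0,"wz":0},{"x":0,"y":0,"z":0,"wx":0,"wy":0,"wz":0},{"x":0,"y":0,"z":0,"wx":0,"wy":0,"wz":0},{"x":0,"y":0,"z":0,"wx":0,"wy":0,"wz":0},{"x":0,"y":0,"z":0,"wx":0,"wy":0,"wz":0},{"x":0,"y":0,"z":0,"wx":0,"wy":0,"wz":0},{"x":0,"y":0,"z":0,"wx":0,"wy":0,"wz":0},{"x":0,"y":0,"z":0,"wx":0,"wy":0,"wz":0}]'
python3 -m creep '[{"x":0,"y":0,"z":0,"wx":0,"wy":0,"wz":0},{"x":0,"y":0,"z":0,"wx":0,"wy":0,"wz":0},{"x":0,"y":0,"z":0,"wx":0,"wy":0,"wz":0},{"x":0,"y":0,"z":0,"wx":0,"wy":0,"wz":0},{"x":0,"y":0,"z":0,"wx":0,"wy":0,"wz":0},{"x":0,"y":0,"z":0,"wx":0,"wy":0,"wz":0},{"x":0,"y":0,"z":0,"wx":0,"wy":0,"wz":0},{"x":0,"y":0,"z":0,"wx":0,"wy":0,"wz":0},{"x":0,"y":0,"z":0,"wx":0,"wy":0,"wz":0},{"x":0,"y":0,"z":0,"wx":0,"wy":0,"wz":0}]'
python3 -m creep '[{"x":0,"y":0,"z":0,"wx":0,"wy":0,"wz":0},{"x":0,"y":0,"z":0,"wx":0,"wy":0,"wz":0},{"x":0,"y":0,"z":0,"wx":0,"wy":0,"wz":0},{"x":0,"y":0,"z":0,"wx":0,"wy":0,"wz":0},{"x":0,"y":0,"z":0,"wx":0,"wy":0,"wz":0},{"x":0,"y":0,"z":0,"wx":0,"wy":0,"wz":0},{"x":0,"y":0,"z":0,"wx":0,"wy":0,"wz":0},{"x":0,"y":0,"z":0,"wx":0,"wy":0,"wz":0},{"x":0,"y":0,"z":0,"wx":0,"wy":0,"wz":0},{"x":0,"y":0,"z":0,"wx":0,"wy":0,"wz":0}]'
python3 - <<'E'
from m import *
p=camera("scene");cv2.imwrite("pics/s8.png",cv2.resize(p["frame"][150:310,200:440],None,fx=3,fy=3))
E
```

```text
clock: 17.7
tool_pos: [0.4651, 0.2649, 0.0383]
orientation: [[-0.909, 0.418, -0.0], [0.418, 0.909, -0.0], [0.0, -0.0, -1.0]]
contact_force: [-0.2, -0.7, -0.1]
width: 0.0
clock: 18.7
tool_pos: [0.4651, 0.265, 0.0383]
orientation: [[-0.909, 0.418, -0.0], [0.418, 0.909, 0.0], [0.0, -0.0, -1.0]]
contact_force: [0.3, 0.5, -1.0]
width: 0.001
clock: 19.7
tool_pos: [0.4651, 0.265, 0.0383]
orientation: [[-0.909, 0.418, -0.0], [0.418, 0.909, -0.0], [0.0, -0.0, -1.0]]
contact_force: [-0.6, -0.3, 0.2]
width: -0.0
```

View pics/s8.png

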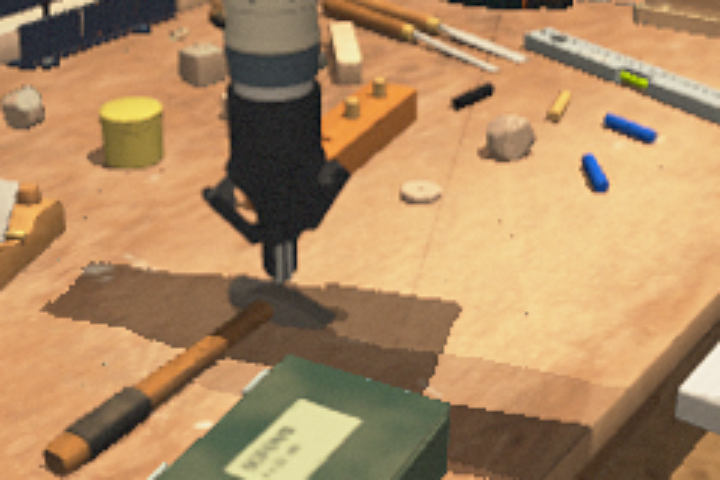

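The scene view shows the tips hanging just clear above the middle of the hammer head, at crop (283,280). The pin, ball, wheel and rail look undisturbed.

```bash
python3 -c "
from plant import *
print(hand_in())"
```

```text
the job is handed in; nothing more can be done
None
```

I pointed, with the fingers shut, at the middle of the pale dowel pin, then the empty hole, then the near hammer's head. The job was handed in at about 20 s, with the tips still over the hammer head.

| Place | Fingertip height above the bench | Height above the place | Held |
|---|---|---|---|
| Pale pin | 31 mm | 23 mm above its centre, 15 mm above its top | about 3 s |
| Empty hole (second from the left) | 61 mm | 21 mm above the mouth | about 3 s |
| Hammer head | 38 mm | 26 mm above its centre, 13 mm above its top | about 3 s |

- **Contact:** the force readings stayed at noise level, at most about 1.4 N. The last scene picture shows nothing moved. Between places the fingertips travelled at about 23 cm.
- **Disagreements:** the top and wrist views agreed to about 2 mm for the pin and about 3 mm for the hole. They differed by about 4 mm on the left–right position of the hammer head, so I aimed between them. My depth-based fit of the hammer head also took in part of the handle, so I did not use it.
- **Refused call:** the first move was refused because its rows left out some fields. The arm did not move and I retyped it.

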